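# Seat a honing arbor in the tuning spindle

## Task

Take the honing arbor out of its wooden stand and seat its tapered shank in the upright spindle so that the two dogs on the spindle's nose go into the two slots in the arbor's flange. Feel for the dogs by turning it under light pressure, do not force it, then press it fully home until the flange lies flat on the nose, and let go, leaving the other gear on the bench alone.

Things in the scene. Friction and masses are not known exactly. Their poses are not given: they have to be found in the camera images.
- arbor_grip (a point): Centre of the square body of a steel honing arbor (tool holder, 0.45 kg) that stands shank down in a wooden stand: 26 x 26 mm across the flats, 46 mm tall, the place to grip. z points up the arbor's axis; x and y are normal to the flats. Above the square: a nut and small stone, to 41 mm above this point. The flange's top is 27 mm below this point, its underside 35 mm, the shank's tip 85 mm.
- arbor_flange (a point): Point on the arbor's axis in the plane of its flange's underside; axes as arbor_grip. The round flange is 52 mm wide and 8 mm thick. Two opposite drive slots, 12.5 mm wide, are cut into its rim from +x and from -x, up to 15.5 mm from the axis, open above, below and outward.
- arbor: The arbor; origin at the tip of its shank, 85 mm below arbor_grip, axes alike. Below the flange, on the axis: a cone 40 mm long, 27.6 mm wide at the flange and 16 mm at its small end, then a pull stud 12 mm wide and 10 mm long with a tapered tip.
- stand: Wooden block 90 x 90 x 60 mm, fixed to the bench, origin under its centre, with an upright through-hole 33 mm wide in the middle; the arbor's flange rests on its top.
- spindle: Bench tuning spindle: grey round housing 76 mm wide on a steel plate 120 x 100 x 12 mm, fixed to the bench. Origin under its centre, z up its axis, x towards a small steel rib on the housing. The upright spindle in it is held by a brake: it turns only under more than about 0.4 N m, at most 0.8 rad either way.
- spindle_nose (a point): Centre of the spindle's flat nose face (54 mm wide, 110 mm above the bench), at the mouth of its conical bore, 30 mm wide there; when home the shank has 1.2 mm of play all round and arbor_flange coincides with this point. Axes as spindle; it does not turn with the spindle.
- headlamp_mid (a point): Black headlamp without strap, 42 x 74 x 36 mm, at its centre. Bystander.
- pulley_mid (a point): Aluminium pulley lying flat, 75 x 36 x 24 mm, at its centre. Bystander.
- ice_screw_mid (a point): Metal ice screw lying down, about 150 mm long with a 70 mm hanger plate, at its middle. Bystander.
- jar_mid (a point): Empty glass jar with a twist cap, 68 mm wide and 85 mm tall, at its centre. Bystander.
- spindle_dogs (a point): Point on the axis level with the tops of the dogs, 6 mm above the nose face: two opposite steel blocks 9 mm wide, 17 to 26 mm from the axis. The line through them is spindle's x axis turned about z by an unknown -0.65 to 0.65 rad: this is not reported (this point does not turn), see it or feel for it. A flange lying on the dogs is 6 mm short of home.
- spindle_catch (a point): Point on the axis 46 mm below the nose face: two spring balls in the bore, which the stud must push apart over the last 3 mm. That takes a push of roughly 8 to 20 N (the arbor's weight is not enough), and they then hold it. More than 80 N between arbor and spindle counts as forcing.

How it is judged:
By the outcome, as a careful person would: the job done as asked, in the order asked, and still so for the second after the job is handed in, with the robot touching nothing.
It also fails if it takes over 56 s, if anything falls off the work surface, if the arm or the gripper's body presses on something with over 40 N, if the wrist force passes 120 N, or if a joint passes its speed limit or range.

## Robot

A 7-joint arm with a two-finger parallel gripper is mounted at the origin on the work surface. World frame = base frame: x ahead of the robot, y to its left, z up, the work surface at z = 0. Lengths are in m, angles in rad, forces in N, time in s.
With the tool pointing down it reaches from about 0.4 to 0.9 m from the base axis. Payload 5.6 kg.
Tool frame: the origin (TCP) lies at the very end of the fingers, on their centre line; the grasp point (between the pads) lies 19 mm behind it; z points along the fingers, x is the direction in which the jaws open and shut, and the axes are right-handed (so a half turn about z gives the same grasp; the last joint's range is limited). The gripper opens to 92 mm and grips with 3 to 60 N. Pads are 20 mm wide; open, the fingers measure 128 mm over their backs; the gripper's body (75 mm by 189 mm) begins 69 mm behind the grasp point.
Start: joints at [1.246, 0.468, -0.012, 1.603, 0.006, 1.071, -0.056], TCP at [0.181, -0.624, 0.215] pointing down, gripper open.
Joint ranges: [-2.53, 2.53], [-0.31, 2.02], [-1.57, 1.55], [0.28, 2.44], [-1.29, 4.43], [0.15, 1.84], [-2.92, 2.92]. Speed limits (rad/s): [2.57, 2.57, 3.14, 3.14, 3.14, 3.14, 3.14].

## Interface

Orientations are given as a unit quaternion [x, y, z, w].
In Python, from workcell import manip gives the robot as it stands. The module is installed in compiled form; this text tells all that it offers.
- The arm moves only by the tool play_rows, never from a script. Its argument "commands" is a list of rows, each a list of 3 entries, a list of its own where there are three numbers: the turn, a rotation vector about the tool's x, y, z in degrees, then the shift along the tool's x, y, z in cm, then the finger opening in cm, from 0 to 9.19. A call has 1 to 12 rows; each row shifts and turns the commanded pose from where the row before left it, along the tool's axes as they then stand; what a row does not reach is not made up. A row lasts 1/12 s, in which the tool goes at most 41.7 mm and 7.16 degrees, less where a joint would pass 70% of its speed; a pose out of reach is approached as far as the arm can. A call with a gripper value outside its range is refused whole. The fingers move at their own pace and stop on an object; "newtons" is the grip in N (left out, the last holds). Time passes only in rows, so rows that do not move let the fingers close. It gives the time, the measured TCP pose, the force and the opening at its end, in the units of the state.
- manip.sense(): the state, without advancing time (a new reading comes with each control period).
- manip.camera(name): name is "scene" or "top" or "wrist"; returns (picture, depth): 400x640x3 uint8, red, green, blue; 400x640 float32, m along the optical axis (not along the pixel's ray), 0 where there is no reading.
- manip.camera_params(name): a dict with "vfov" (degrees; the focal length in pixels is half the picture's height over the tangent of half this angle, whatever the lens; pixels are square), "cx", "cy" (the principal point, pixels), "distortion" ([k1, k2, p1, p2, k3] as OpenCV has them; the pictures are not rectified), "rvec" (rotation vector, rad) and "tvec" (3), from world to camera coordinates, as OpenCV has them. Camera axes: x right, y down, z forward; pixel columns grow to the right and rows downward; lengths in m; the calibration is good to about 2 mm. A picture is of the moment at which its call begins: read the wrist's pose just before it. camera_params takes no time and is no camera call; for the wrist camera it gives the pose at the moment of the call.
- manip.close_job(): hands the job in, once; it reports no verdict.
The state is a dict: "t": time; "joint_positions": joint angles; "dq": joint speeds; "joint_efforts": joint torques, N m; "tool_pos": TCP position; "tool_rot": TCP orientation; "ft_force": force on the tool from outside, world axes, zero at the start; "moment": the same for the moment, N m; "opening": finger opening in m.
Only numpy, scipy, OpenCV 4.12 (cv2) and the standard library are available. Lean on these libraries where they do the work, as an engineer would, in place of code of your own. Each camera call takes 0.05 s, during which the arm holds its last target.

## Working session

There is one attempt and no reset: what is moved stays moved. The work goes in short steps, Python scripts to look and compute and a tool call to move; the robot and the scene stay as the last step left them, time stands still between calls to the robot, and variables do not carry over. Pictures are saved under pics/ and viewed, and the job is handed in when it is done.

Besides the shell and the picture viewer there is one more tool, called after "Call:" as name([rows], argument=value, ...), one row to a line, values as JSON. play_rows: Moves the arm, as the interface text tells. Its arguments: {"type":"object","properties":{"commands":{"type":"array","items":{"type":"array"}},"newtons":{"type":"number"}},"required":["commands"]}

```bash
mkdir -p pics; cat > h.py <<'E'
import numpy as np,cv2
from workcell import manip
from scipy.spatial.transform import Rotation as R
def K(p):
    f=200/np.tan(np.radians(p['vfov'])/2); return np.array([[f,0,p['cx']],[0,f,p['cy']],[0,0,1]])
def cam(name):
    p=manip.camera_params(name); im,d=manip.camera(name); return p,im,d
def world(p,uv,d):
    uv=np.atleast_2d(np.array(uv,float)); d=np.atleast_1d(d)
    n=cv2.undistortPoints(uv[:,None],K(p),np.array(p['distortion']))[:,0]
    c=np.c_[n*d[:,None],d]; M=cv2.Rodrigues(np.array(p['rvec'],float))[0]
    return (c-np.array(p['tvec']).ravel())@M
def cloud(p,d):
    v,u=np.nonzero(d>0); return np.c_[u,v],world(p,np.c_[u,v],d[v,u])
def proj(p,X):
    return cv2.projectPoints(np.atleast_2d(np.array(X,float)),np.array(p['rvec'],float),np.array(p['tvec'],float),K(p),np.array(p['distortion']))[0][:,0]
def save(im,n): cv2.imwrite('pics/'+n,im[...,::-1])
E
python3 - <<'E'
from h import *
import pickle
print(manip.sense())
D={}
for n in ['scene','top','wrist']:
    D[n]=cam(n); save(D[n][1],n+'0.png'); print(n,D[n][0])
pickle.dump(D,open('d0.pkl','wb'))
E
```

```text
{'t': 0.0, 'joint_positions': array([ 1.24598658,  0.46837336, -0.01161477,  1.60363186,  0.0060027 ,
        1.0714272 , -0.05628557]), 'dq': array([ 1.66427099e-03,  8.26584042e-04,  1.46969311e-03, -1.26326207e-03,
        4.16103237e-05,  3.06612406e-03, -1.57685793e-03]), 'joint_efforts': array([ 7.42456050e-04, -5.20567560e+01, -1.19900506e-02, -2.43751824e+01,
       -5.66385209e-02,  1.72014046e-02,  1.59388751e-04]), 'tool_pos': array([ 0.18053221, -0.62380108,  0.21363944]), 'tool_rot': array([ 7.99392698e-01, -6.00808206e-01, -7.56737781e-04, -4.91965721e-04]), 'ft_force': array([-0.28066619, -0.36339269, -0.48776186]), 'moment': array([-0.04112965, -0.00048252,  0.00241909]), 'opening': 0.09153078671154592}
scene {'vfov': 46.91633508993074, 'cx': 315.20373723808274, 'cy': 200.50434521202007, 'distortion': array([-0.0043774,  0.       ,  0.       ,  0.       ,  0.       ]), 'rvec': array([ 1.49891042,  2.31092406, -0.679649  ]), 'tvec': array([ 0.25042432, -0.41091899,  1.36995117])}
top {'vfov': 55.180555421012244, 'cx': 317.2294535706477, 'cy': 204.22671158192927, 'distortion': array([-0.07925768,  0.        ,  0.        ,  0.        ,  0.        ]), 'rvec': array([ 2.21296132, -2.17915485,  0.14004593]), 'tvec': array([-0.023571  ,  0.6079517 ,  0.72938179])}
wrist {'vfov': 69.97460581440087, 'cx': 316.2696063946254, 'cy': 201.89514692832532, 'distortion': array([-0.03943125,  0.        ,  0.        ,  0.        ,  0.        ]), 'rvec': array([-2.34209679,  1.75905076,  0.23035052]), 'tvec': array([-0.64912457, -0.02978701,  0.39086591])}
```

View pics/scene0.png

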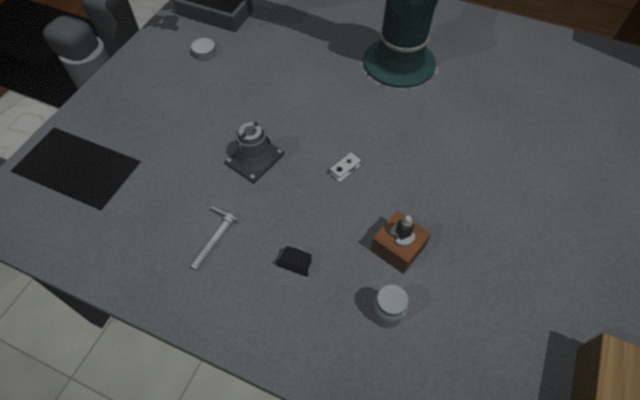

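View pics/top0.png

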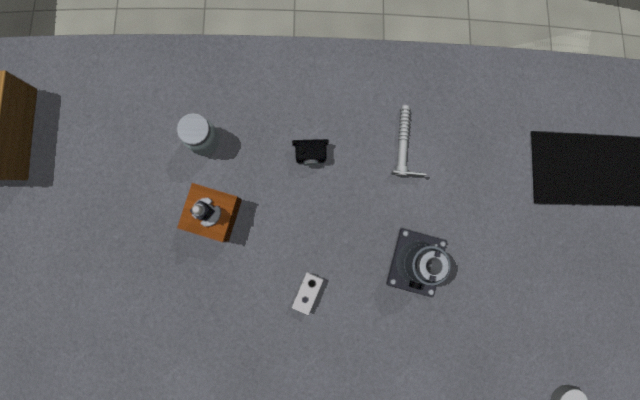

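View pics/wrist0.png

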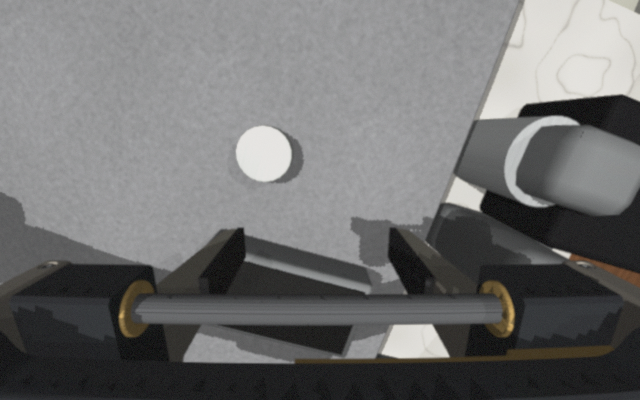

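The scene picture shows the stand with the arbor at (402,240) and the spindle at (252,150). In the top picture the stand is at (208,212) and the spindle at (430,265), with the rib near (416,285). I'll enlarge both and measure them.

```bash
python3 - <<'E'
from h import *
import pickle
D=pickle.load(open('d0.pkl','rb'))
p,im,d=D['top']
a=im[175:250,170:250]; b=im[220:305,380:460]
def up(x,h): return cv2.resize(x,(400,400),interpolation=cv2.INTER_CUBIC)
save(np.clip(np.hstack([up(a,0),up(b,0)]).astype(float)*1.5,0,255).astype(np.uint8),'topz.png')
uv,X=cloud(p,d)
for n,c in [('stand',(208,212)),('spin',(420,265))]:
    m=(abs(uv-c)<45).all(1); Y=X[m]
    print(n,Y[:,2].min(),Y[:,2].max(), np.histogram(Y[:,2],np.arange(0,.2,.01))[0])
    for lo,hi in [(.007,.02),(.05,.064),(.064,.074),(.085,.105),(.105,.113),(.113,.122),(.13,.16)]:
        s=Y[(Y[:,2]>lo)&(Y[:,2]<hi)]
        if len(s)>8:
            r=cv2.minAreaRect(s[:,:2].astype(np.float32)); print(lo,hi,len(s),s.mean(0),r, cv2.minEnclosingCircle(s[:,:2].astype(np.float32)))
p,im,d=D['scene']
a=im[205:275,365:435]; b=im[115:185,220:290]
save(np.clip(np.hstack([up(a,0),up(b,0)]).astype(float)*1.5,0,255).astype(np.uint8),'scenez.png')
E
```

```text
stand -0.004221099648396548 0.1400427232964507 [4113   46   44   48   48  427 1529   60   20   22   24   94   49   82
    1    0    0    0    0]
0.007 0.02 53 [0.57287873 0.1515576  0.01381654] ((0.5737711191177368, 0.15120360255241394), (0.0010560080409049988, 0.08902764320373535), 74.01439666748047) ((0.5738391876220703, 0.15144118666648865), 0.04461384564638138)
0.05 0.064 1737 [0.58715681 0.19213484 0.06073787] ((0.5872265100479126, 0.19421470165252686), (0.0912475436925888, 0.09029848128557205), 73.29045104980469) ((0.5865025520324707, 0.19386959075927734), 0.06275207549333572)
0.064 0.074 263 [0.58409743 0.18665207 0.06851164] ((0.5879977941513062, 0.19019712507724762), (0.08343962579965591, 0.08351137489080429), 66.40653228759766) ((0.5861943960189819, 0.19478240609169006), 0.049302518367767334)
0.085 0.105 46 [0.58484653 0.18442851 0.09553498] ((0.5874854922294617, 0.18463802337646484), (0.03353067487478256, 0.014362940564751625), 3.335853099822998) ((0.5870810151100159, 0.19157817959785461), 0.016866907477378845)
0.105 0.113 28 [0.58355165 0.1878004  0.11024957] ((0.58647048
[... 1415 characters left out ...]
524067997932434)
0.085 0.105 513 [ 0.49672889 -0.21394062  0.09534686] ((0.49550968408584595, -0.2177603542804718), (0.07169494777917862, 0.0707118809223175), 14.340082168579102) ((0.4972357153892517, -0.21950975060462952), 0.03804734721779823)
0.105 0.113 458 [ 0.49542744 -0.21791228  0.11059288] ((0.4955596327781677, -0.21818804740905762), (0.05285341292619705, 0.05152319371700287), 50.2086296081543) ((0.49532875418663025, -0.21880649030208588), 0.02725600078701973)
0.113 0.122 66 [ 0.49594025 -0.2199129   0.11593596] ((0.4945034086704254, -0.21738068759441376), (0.047487080097198486, 0.044084228575229645), 20.7929630279541) ((0.4952058792114258, -0.21894454956054688), 0.02654869109392166)
```

View pics/topz.png

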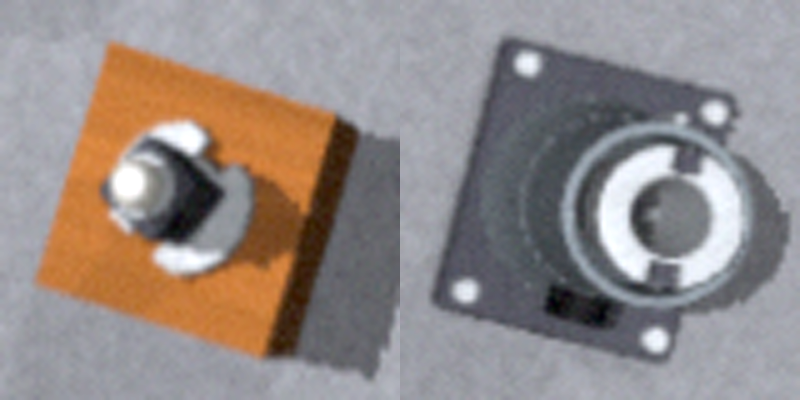

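View pics/scenez.png

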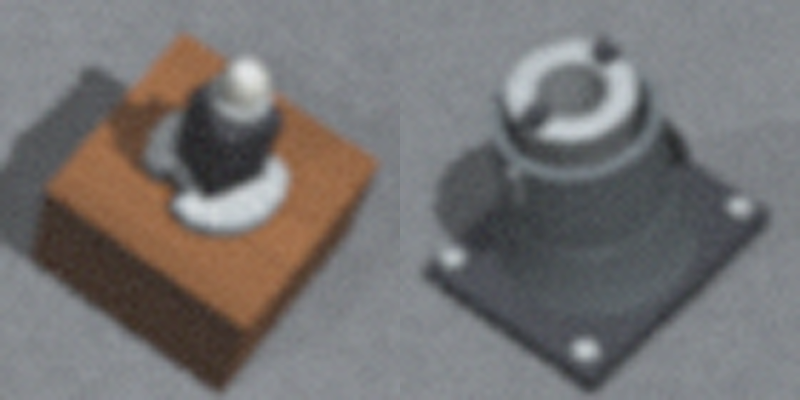

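```bash
cat >> h.py <<'E'
def rectify(p,im,c,z,half=.05,n=400):
    # rows: +x up ; cols: +y left  (world)
    g=np.linspace(half,-half,n); X,Y=np.meshgrid(c[0]+g,c[1]+g,indexing='ij')
    q=proj(p,np.c_[X.ravel(),Y.ravel(),np.full(X.size,z)]).astype(np.float32).reshape(n,n,2)
    return cv2.remap(im,q[...,0],q[...,1],cv2.INTER_CUBIC)
E
python3 - <<'E'
from h import *
import pickle
D=pickle.load(open('d0.pkl','rb'))
for cn in ['top','scene']:
    p,im,d=D[cn]
    a=rectify(p,im,(.5866,.1932),.068); b=rectify(p,im,(.4955,-.2183),.116)
    save(np.clip(np.hstack([a,b]).astype(float)*1.5,0,255).astype(np.uint8),'rect_%s.png'%cn)
E
```

```text
(no output)
```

View pics/rect_top.png

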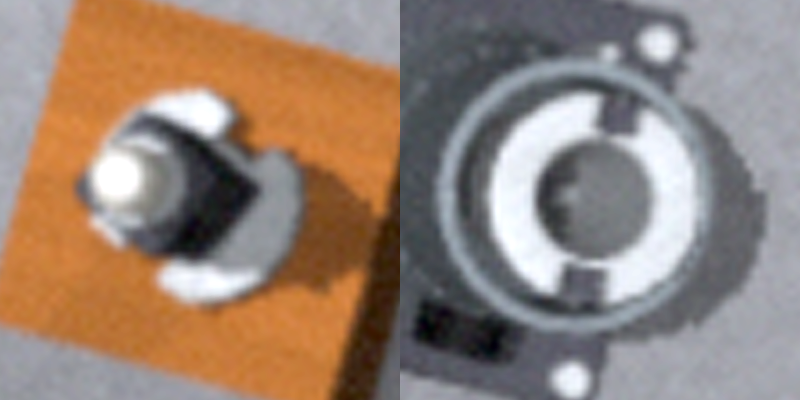

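View pics/rect_scene.png

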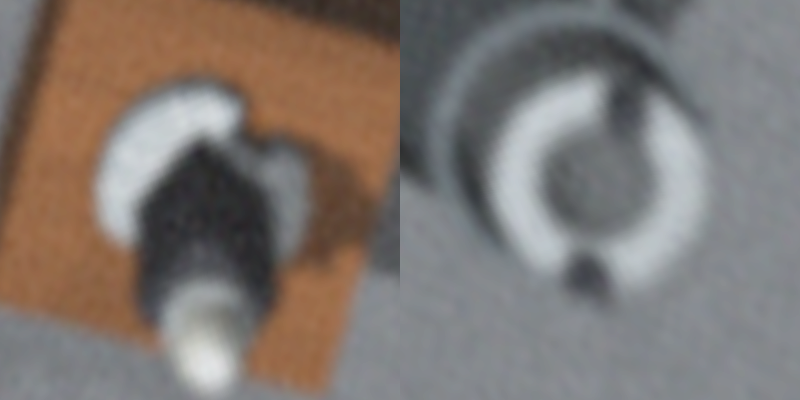

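```bash
cat >> h.py <<'E'
def go(target,yaw_deg):
    """delta in tool frame to a tool-down pose with tool-x yaw"""
    s=manip.sense(); Rt=R.from_quat(s['tool_rot'])
    y=np.radians(yaw_deg); x=np.array([np.cos(y),np.sin(y),0]); z=np.array([0,0,-1.])
    Rd=R.from_matrix(np.c_[x,np.cross(z,x),z])
    rv=(Rt.inv()*Rd).as_rotvec(degrees=True); sh=Rt.inv().apply(np.array(target)-s['tool_pos'])*100
    print('t',s['t'],'pos',s['tool_pos'].round(4),'yaw',np.degrees(np.arctan2(*Rt.as_matrix()[[1,0],0])).round(2),'tilt',np.degrees(np.arccos(-Rt.as_matrix()[2,2])).round(2),'F',s['ft_force'].round(2),'M',s['moment'].round(3),'op',round(s['opening'],4))
    print('rotvec deg',rv.round(2),'shift cm(tool now)',sh.round(2)); return rv,sh
E
python3 - <<'E'
from h import *
p=manip.camera_params('wrist'); s=manip.sense(); M=cv2.Rodrigues(np.array(p['rvec']))[0]
Rt=R.from_quat(s['tool_rot']); c=-M.T@np.array(p['tvec'])
print('cam in tool',Rt.inv().apply(c-s['tool_pos']),'axes in tool (cols x,y,z)\n',(Rt.inv().as_matrix()@M.T).round(3))
go((.496,-.2187,.215),-12)
E
```

```text
cam in tool [ 0.00039478 -0.07068528 -0.17007928] axes in tool (cols x,y,z)
 [[ 1.     0.001 -0.001]
 [-0.     0.967  0.254]
 [ 0.001 -0.254  0.967]]
t 0.15 pos [ 0.1806 -0.624   0.2139] yaw -73.86 tilt 0.07 F [ 0.6  -0.26  0.14] M [ 0.011 -0.019  0.024] op 0.0921
rotvec deg [-4.000e-02  7.000e-02 -6.186e+01] shift cm(tool now) [-30.16 -41.57  -0.08]
```

Call:
play_rows([
  [[0,0,0],[-2.0,-2.8,-0.2],9.19],
  [[0,0,0],[-2.3,-3.2,-0.2],9.19],
  [[0,0,0],[-2.3,-3.2,-0.2],9.19],
  [[0,0,0],[-2.3,-3.2,-0.2],9.19],
  [[0,0,0],[-2.3,-3.2,-0.2],9.19],
  [[0,0,0],[-2.3,-3.2,-0.2],9.19],
  [[0,0,0],[-2.3,-3.2,-0.2],9.19],
  [[0,0,0],[-2.3,-3.2,-0.2],9.19],
  [[0,0,0],[-2.3,-3.2,-0.2],9.19],
  [[0,0,0],[-2.3,-3.2,-0.2],9.19],
  [[0,0,0],[-2.3,-3.2,-0.2],9.19],
  [[0,0,0],[-2.0,-2.8,-0.2],9.19],
])

```text
t: 1.15
tool_pos: [0.468, -0.258, 0.2387]
tool_rot: [0.8, -0.6, -0.0, -0.0]
ft_force: [0.3, -0.3, 0.0]
opening: 0.0919
```

```bash
python3 -c "
from h import *
go((.496,-.2187,.235),-12)"
```

```text
t 1.15 pos [ 0.468  -0.258   0.2387] yaw -73.78 tilt 0.02 F [ 0.34 -0.26  0.03] M [-0.077  0.028 -0.02 ] op 0.0919
rotvec deg [-2.000e-02  0.000e+00 -6.178e+01] shift cm(tool now) [-2.99 -3.78  0.37]
```

Call:
play_rows([
  [[0,0,0],[-1.2,-1.6,0],9.19],
  [[0,0,-5],[0,0,0],9.19],
  [[0,0,-6.5],[0,0,0],9.19],
  [[0,0,-6.5],[0,0,0],9.19],
  [[0,0,-6.5],[0,0,0],9.19],
  [[0,0,-6.5],[0,0,0],9.19],
  [[0,0,-6.5],[0,0,0],9.19],
  [[0,0,-6.5],[0,0,0],9.19],
  [[0,0,-6.5],[0,0,0],9.19],
  [[0,0,-6.5],[0,0,0],9.19],
  [[0,0,-4.8],[0,0,0],9.19],
  [[0,0,0],[0,0,0],9.19],
])

```text
t: 2.15
tool_pos: [0.4786, -0.2445, 0.2383]
tool_rot: [0.995, -0.104, -0.0, -0.0]
ft_force: [0.1, -0.8, 0.1]
opening: 0.0921
```

```bash
python3 -c "
from h import *
import pickle
go((.496,-.2187,.235),-12)
w=cam('wrist'); pickle.dump(w,open('w1.pkl','wb')); p,im,d=w
save(im,'w1.png')
b=rectify(p,im,(.496,-.2187),.116); b2=rectify(p,im,(.496,-.2187),.110)
save(np.hstack([b,b2]),'w1r.png')
uv,X=cloud(p,d)
for lo,hi in [(.107,.113),(.114,.119)]:
    s=X[(X[:,2]>lo)&(X[:,2]<hi)&(np.hypot(X[:,0]-.496,X[:,1]+.2187)<.04)]
    print(len(s),s.mean(0),cv2.minEnclosingCircle(s[:,:2].astype(np.float32)))
"
```

```text
t 2.15 pos [ 0.4786 -0.2445  0.2383] yaw -11.95 tilt 0.04 F [ 0.13 -0.79  0.11] M [-0.082 -0.024  0.068] op 0.0921
rotvec deg [-0.02  0.04  0.05] shift cm(tool now) [ 1.17 -2.88  0.33]
1279 [ 0.49487784 -0.2187964   0.10968544] ((0.494646281003952, -0.21949762105941772), 0.02711797133088112)
153 [ 0.49439134 -0.21944514  0.11574692] ((0.49471959471702576, -0.21968403458595276), 0.02611491270363331)
```

View pics/w1r.png

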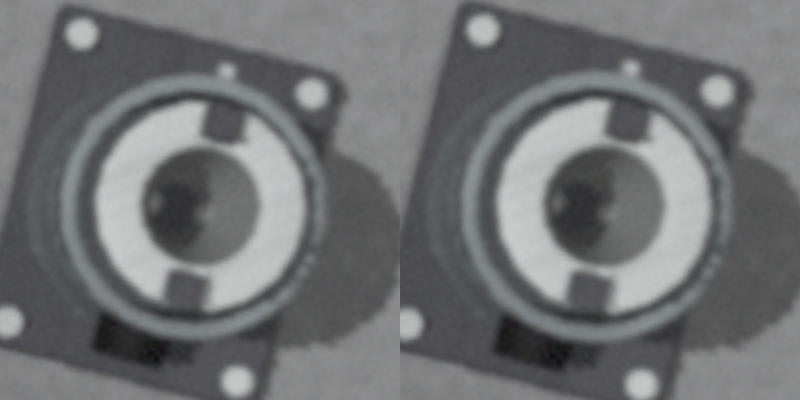

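View pics/w1.png

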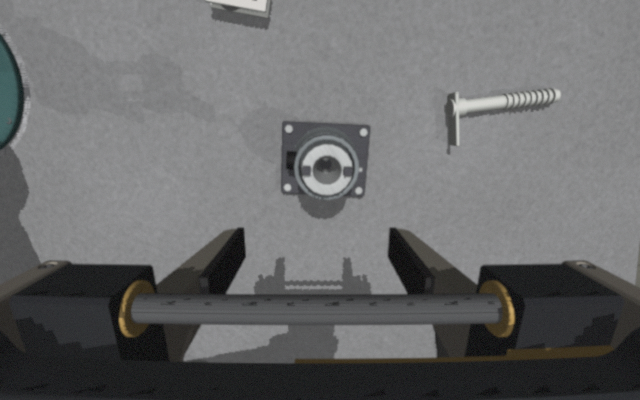

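Call:
play_rows([
  [[0,0,0],[0.1,-3.0,0],9.19],
  [[0,0,0],[0.1,-3.9,0],9.19],
  [[0,0,0],[0.1,-3.9,0],9.19],
  [[0,0,0],[0.1,-3.9,0],9.19],
  [[0,0,0],[0.1,-3.9,0],9.19],
  [[0,0,0],[0.1,-3.9,0],9.19],
  [[0,0,0],[0.1,-3.9,0],9.19],
  [[0,0,0],[0.1,-3.9,0],9.19],
  [[0,0,0],[0.1,-3.9,0],9.19],
  [[0,0,0],[0.1,-3.9,0],9.19],
  [[0,0,0],[0.1,-3.5,0],9.19],
  [[0,0,0],[0.1,-3.5,0],9.19],
])

```text
t: 3.2
tool_pos: [0.5849, 0.1959, 0.2384]
tool_rot: [0.994, -0.106, -0.0, 0.0]
ft_force: [0.3, -0.1, 0.2]
opening: 0.0919
```

Call:
play_rows([
  [[0,0,4],[0,0,0],9.19],
  [[0,0,6],[0,0,0],9.19],
  [[0,0,6],[0,0,0],9.19],
  [[0,0,6],[0,0,0],9.19],
  [[0,0,6],[0,0,0],9.19],
  [[0,0,3],[0,0,0],9.19],
  [[0,0,0],[0,0,0],9.19],
  [[0,0,0],[0,0,0],9.19],
])

```text
t: 3.87
tool_pos: [0.5847, 0.1941, 0.2384]
tool_rot: [0.93, -0.367, -0.0, 0.0]
ft_force: [1.2, 0.5, -0.0]
opening: 0.0922
```

```bash
python3 -c "
from h import *
import pickle
go((.5866,.1932,.235),-43)
w=cam('wrist'); pickle.dump(w,open('w2.pkl','wb')); p,im,d=w
save(im,'w2.png')
b=rectify(p,im,(.5866,.1932),.068); b2=rectify(p,im,(.5866,.1932),.118)
save(np.hstack([b,b2]),'w2r.png')
uv,X=cloud(p,d)
for lo,hi in [(.064,.074),(.10,.11),(.115,.121),(.125,.132),(.132,.142)]:
    s=X[(X[:,2]>lo)&(X[:,2]<hi)&(np.hypot(X[:,0]-.5866,X[:,1]-.1932)<.035)]
    if len(s)>5: print(lo,len(s),s.mean(0),cv2.minEnclosingCircle(s[:,:2].astype(np.float32)))
"
```

```text
t 3.8667 pos [0.5847 0.1941 0.2384] yaw -43.04 tilt 0.02 F [ 1.22  0.53 -0.05] M [-0.034 -0.003 -0.005] op 0.0922
rotvec deg [ 0.02 -0.   -0.04] shift cm(tool now) [ 0.2  -0.07  0.34]
0.064 520 [0.5934778  0.20094129 0.06785662] ((0.5867960453033447, 0.19348976016044617), 0.026580898091197014)
0.1 42 [0.59474662 0.20370017 0.10548209] ((0.5944033265113831, 0.20284289121627808), 0.01259509939700365)
0.115 41 [0.59064626 0.19808571 0.11823371] ((0.5864417552947998, 0.19463932514190674), 0.01215666625648737)
0.125 53 [0.58925351 0.1956875  0.12999257] ((0.5869613885879517, 0.19370964169502258), 0.008450854569673538)
0.132 175 [0.58735932 0.19423662 0.13477755] ((0.5874978303909302, 0.19375959038734436), 0.008251328952610493)
```

View pics/w2r.png

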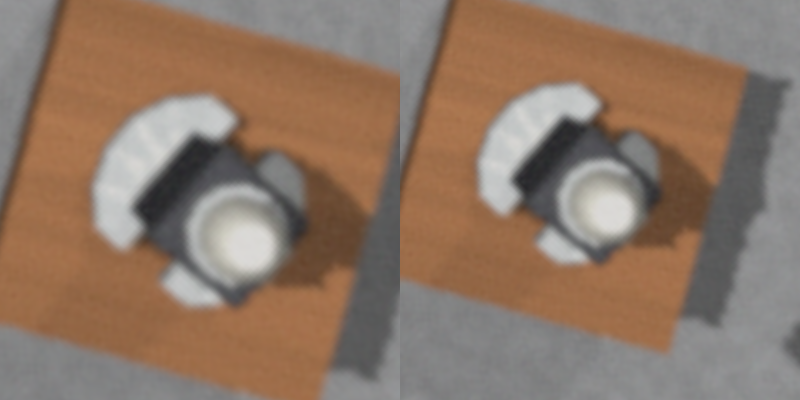

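View pics/w2.png

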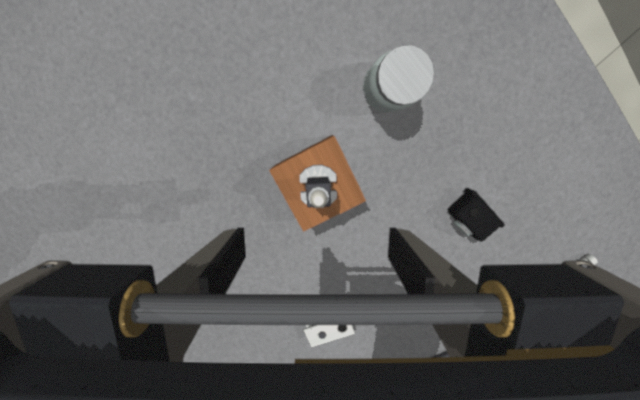

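```bash
python3 -c "
from h import *
import pickle
p,im,d=pickle.load(open('w2.pkl','rb'))
save(rectify(p,im,(.5866,.1932),.068,half=.033,n=600),'w2z.png')
"
```

```text
(no output)
```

View pics/w2z.png

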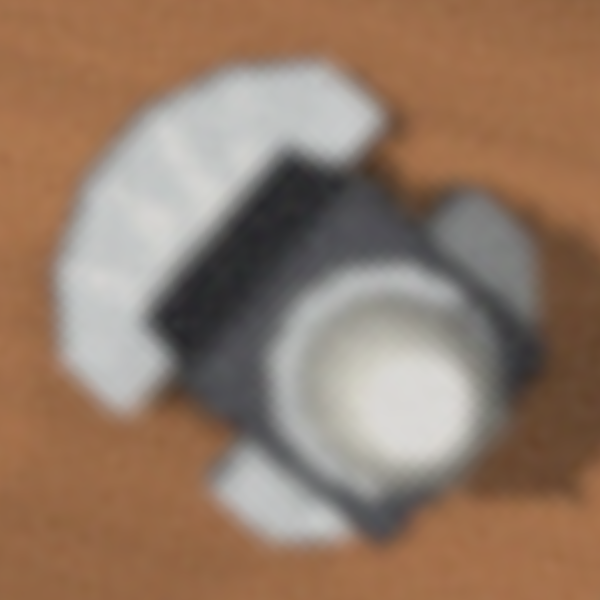

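Call:
play_rows([
  [[0,0,-2],[0.2,-0.1,2.0],9.19],
  [[0,0,0],[0,0,3.0],9.19],
  [[0,0,0],[0,0,3.0],9.19],
  [[0,0,0],[0,0,3.0],9.19],
  [[0,0,0],[0,0,2.5],9.19],
  [[0,0,0],[0,0,1.6],9.19],
  [[0,0,0],[0,0,0.9],9.19],
  [[0,0,0],[0,0,0],9.19],
  [[0,0,0],[0,0,0],9.19],
])

```text
t: 4.67
tool_pos: [0.5872, 0.1936, 0.0788]
tool_rot: [0.937, -0.351, -0.0, -0.0]
ft_force: [0.2, -0.0, 0.6]
opening: 0.0917
```

```bash
python3 -c "
from h import *
go((.5866,.1932,.078),-41)
p,im,d=cam('scene'); save(cv2.resize(im[180:290,340:480],(700,550)),'s3.png')
p,im,d=cam('wrist'); save(im,'w3.png')
"
```

```text
t 4.6667 pos [0.5872 0.1936 0.0788] yaw -41.05 tilt 0.02 F [ 0.25 -0.04  0.59] M [-0.007 -0.075 -0.027] op 0.0917
rotvec deg [-0.01  0.01 -0.05] shift cm(tool now) [-0.02  0.07  0.08]
```

View pics/w3.png

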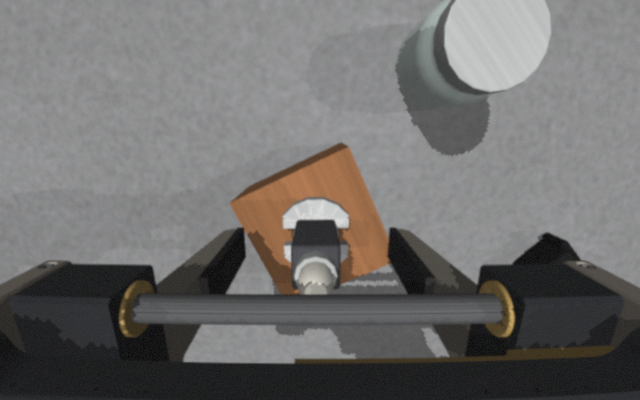

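View pics/s3.png

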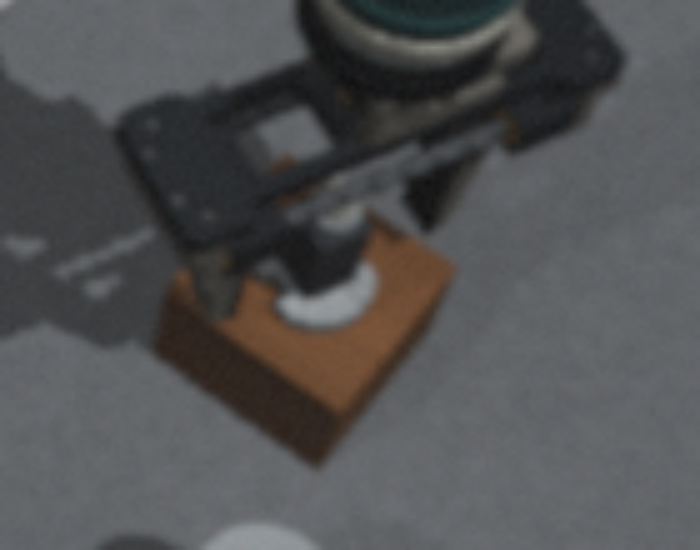

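Call:
play_rows([
  [[0,0,0],[0,0,0.1],2.0],
  [[0,0,0],[0,0,0],2.0],
  [[0,0,0],[0,0,0],2.0],
  [[0,0,0],[0,0,0],2.0],
  [[0,0,0],[0,0,0],2.0],
  [[0,0,0],[0,0,0],2.0],
  [[0,0,0],[0,0,0],2.0],
  [[0,0,0],[0,0,0],2.0],
  [[0,0,0],[0,0,0],2.0],
], newtons=45)

```text
t: 5.52
tool_pos: [0.587, 0.1934, 0.0775]
tool_rot: [0.937, -0.351, -0.0, 0.0]
ft_force: [-0.2, 0.3, -0.0]
opening: 0.0341
```

```bash
python3 -c "
from h import *
go((.5866,.1932,.078),-41)"
```

```text
t 5.5167 pos [0.587  0.1934 0.0775] yaw -41.05 tilt 0.0 F [-0.21  0.3  -0.05] M [-0.036 -0.087  0.003] op 0.0341
rotvec deg [ 0.    0.   -0.05] shift cm(tool now) [-0.01  0.04 -0.05]
```

Still closing (34 mm); a few more rows.

Call:
play_rows([
  [[0,0,0],[0,0,0],2.0],
  [[0,0,0],[0,0,0],2.0],
  [[0,0,0],[0,0,0],2.0],
  [[0,0,0],[0,0,0],2.0],
  [[0,0,0],[0,0,0],2.0],
])

```text
t: 5.93
tool_pos: [0.5869, 0.1935, 0.0775]
tool_rot: [0.936, -0.351, -0.0, -0.0]
ft_force: [-0.2, 0.6, 0.4]
opening: 0.0256
```

```bash
python3 -c "
from h import *
go((.5866,.1932,.078),-41)"
```

```text
t 5.9333 pos [0.5869 0.1935 0.0775] yaw -41.06 tilt 0.0 F [-0.16  0.61  0.37] M [ 0.013 -0.079  0.002] op 0.0256
rotvec deg [ 0.    0.   -0.06] shift cm(tool now) [-0.01  0.04 -0.05]
```

Call:
play_rows([
  [[0,0,0],[0,0,-0.5],2.0],
  [[0,0,0],[0,0,-1.0],2.0],
  [[0,0,0],[0,0,-1.5],2.0],
  [[0,0,0],[0,0,-2.0],2.0],
  [[0,0,0],[0,0,-2.0],2.0],
  [[0,0,0],[0,0,-2.0],2.0],
  [[0,0,0],[0,0,-2.0],2.0],
  [[0,0,0],[0,0,-1.5],2.0],
  [[0,0,0],[0,0,-1.0],2.0],
  [[0,0,0],[0,0,0],2.0],
  [[0,0,0],[0,0,0],2.0],
])

```text
t: 6.85
tool_pos: [0.5868, 0.1932, 0.2126]
tool_rot: [0.936, -0.351, 0.0, 0.0]
ft_force: [-0.3, -0.5, -5.7]
opening: 0.0257
```

```bash
python3 -c "
from h import *
import pickle
go((.4953,-.2193,.212),-12.6)
w=cam('wrist'); pickle.dump(w,open('w4.pkl','wb')); p,im,d=w; save(im,'w4.png')
"
```

```text
t 6.85 pos [0.5868 0.1932 0.2126] yaw -41.06 tilt 0.01 F [-0.29 -0.46 -5.66] M [-0.102 -0.016 -0.027] op 0.0257
rotvec deg [ 1.000e-02 -1.000e-02 -2.846e+01] shift cm(tool now) [20.2  37.11  0.07]
```

View pics/w4.png

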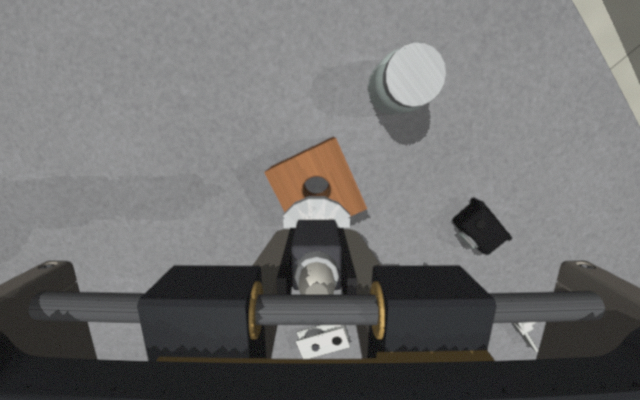

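Call:
play_rows([
  [[0,0,0],[0.8,1.5,0],2.0],
  [[0,0,0],[1.4,2.5,0],2.0],
  [[0,0,0],[1.8,3.3,0],2.0],
  [[0,0,0],[1.8,3.3,0],2.0],
  [[0,0,0],[1.8,3.3,0],2.0],
  [[0,0,0],[1.8,3.3,0],2.0],
  [[0,0,0],[1.8,3.3,0],2.0],
  [[0,0,0],[1.8,3.3,0],2.0],
  [[0,0,0],[1.8,3.3,0],2.0],
  [[0,0,0],[1.8,3.3,0],2.0],
  [[0,0,0],[1.8,3.3,0],2.0],
  [[0,0,0],[1.4,2.5,0],2.0],
])

```text
t: 7.9
tool_pos: [0.4962, -0.2129, 0.2112]
tool_rot: [0.936, -0.352, -0.001, 0.001]
ft_force: [0.3, -0.8, -4.7]
opening: 0.0259
```

Call:
play_rows([
  [[0,0,0],[0.4,0.9,0],2.0],
  [[0,0,-3],[0,0,0],2.0],
  [[0,0,-5],[0,0,0],2.0],
  [[0,0,-6],[0,0,0],2.0],
  [[0,0,-6],[0,0,0],2.0],
  [[0,0,-5.5],[0,0,0],2.0],
  [[0,0,-3],[0,0,0],2.0],
  [[0,0,0],[0,0,0],2.0],
  [[0,0,0],[0,0,0],2.0],
])

```text
t: 8.65
tool_pos: [0.4951, -0.2185, 0.2116]
tool_rot: [0.994, -0.11, -0.001, -0.0]
ft_force: [-0.2, -0.1, -4.6]
opening: 0.026
```

```bash
python3 -c "
from h import *
import pickle
go((.4953,-.2193,.212),-12.6)
D={}
for n in ['scene','top','wrist']:
    D[n]=cam(n); 
pickle.dump(D,open('d5.pkl','wb'))
save(D['wrist'][1],'w5.png')
a=D['scene'][1][80:190,190:330]; b=D['top'][1][200:310,370:510]
save(np.hstack([cv2.resize(x,(400,314)) for x in (a,b)]),'s5.png')
"
```

```text
t 8.65 pos [ 0.4951 -0.2185  0.2116] yaw -12.63 tilt 0.11 F [-0.16 -0.14 -4.57] M [-0.02  -0.064 -0.036] op 0.026
rotvec deg [-0.04  0.1  -0.03] shift cm(tool now) [ 0.04  0.08 -0.04]
```

View pics/w5.png

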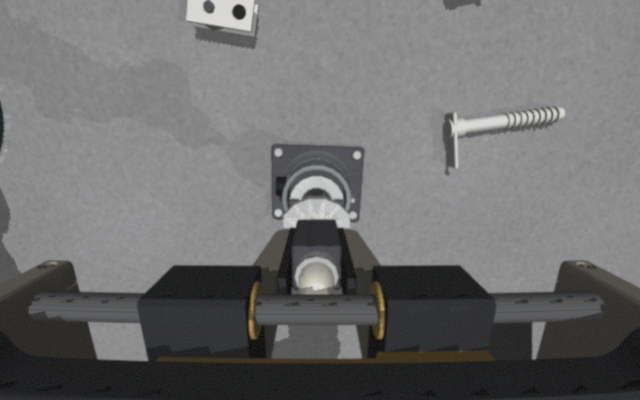

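View pics/s5.png

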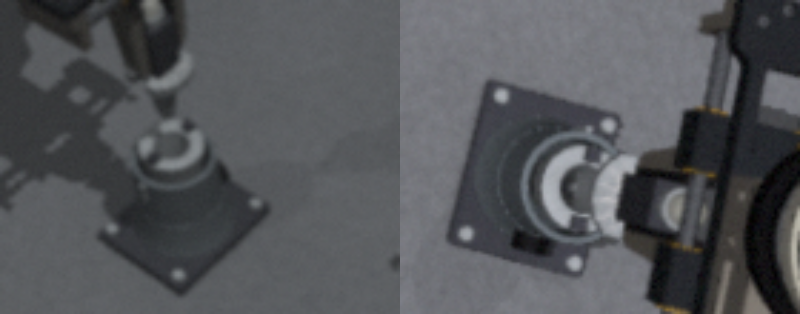

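Call:
play_rows([
  [[0,0,0],[0,0.1,0.5],2.0],
  [[0,0,0],[0,0,1.0],2.0],
  [[0,0,0],[0,0,1.0],2.0],
  [[0,0,0],[0,0,1.0],2.0],
  [[0,0,0],[0,0,0.5],2.0],
  [[0,0,0],[0,0,0],2.0],
  [[0,0,0],[0,0,0],2.0],
])

```text
t: 9.38
tool_pos: [0.4952, -0.2199, 0.172]
tool_rot: [0.994, -0.109, -0.0, -0.0]
ft_force: [-0.7, 0.2, -3.9]
opening: 0.0257
```

```bash
python3 -c "
from h import *
go((.4953,-.2193,.145),-12.6)
p,im,d=cam('scene'); p2,i2,d2=cam('wrist')
save(np.hstack([cv2.resize(im[90:170,200:300],(400,320)),cv2.resize(i2[130:290,220:420],(400,320))]),'s6.png')
"
```

```text
t 9.3833 pos [ 0.4952 -0.2199  0.172 ] yaw -12.56 tilt 0.06 F [-0.72  0.16 -3.89] M [-0.052 -0.051 -0.011] op 0.0257
rotvec deg [-0.02  0.06  0.04] shift cm(tool now) [-0.   -0.06  2.7 ]
```

View pics/s6.png

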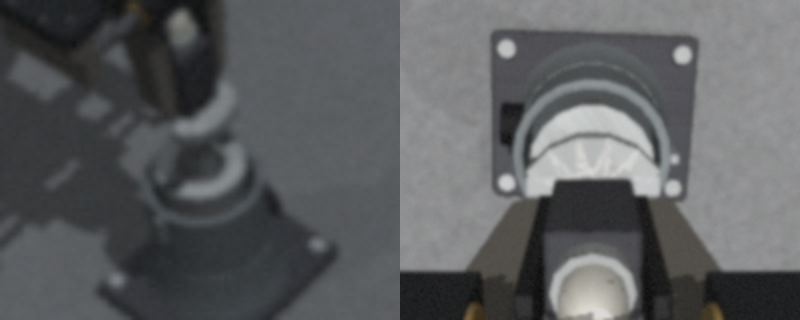

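Call:
play_rows([
  [[0,0,0],[0,0,0.7],2.0],
  [[0,0,0],[0,0,0.7],2.0],
  [[0,0,0],[0,0,0.6],2.0],
  [[0,0,0],[0,0,0.5],2.0],
  [[0,0,0],[0,0,0],2.0],
  [[0,0,0],[0,0,0],2.0],
])

```text
t: 9.98
tool_pos: [0.4951, -0.2199, 0.147]
tool_rot: [0.994, -0.109, -0.001, -0.0]
ft_force: [0.8, -0.4, -4.3]
opening: 0.0257
```

```bash
python3 -c "
from h import *
go((.4953,-.2193,.1335),-12.6)
p2,i2,d2=cam('wrist')
save(cv2.resize(i2[130:290,220:420],(600,480)),'s7.png')
"
```

```text
t 9.9833 pos [ 0.4951 -0.2199  0.147 ] yaw -12.55 tilt 0.06 F [ 0.83 -0.42 -4.25] M [-0.012 -0.049 -0.02 ] op 0.0257
rotvec deg [-0.02  0.06  0.05] shift cm(tool now) [ 0.01 -0.06  1.35]
```

View pics/s7.png

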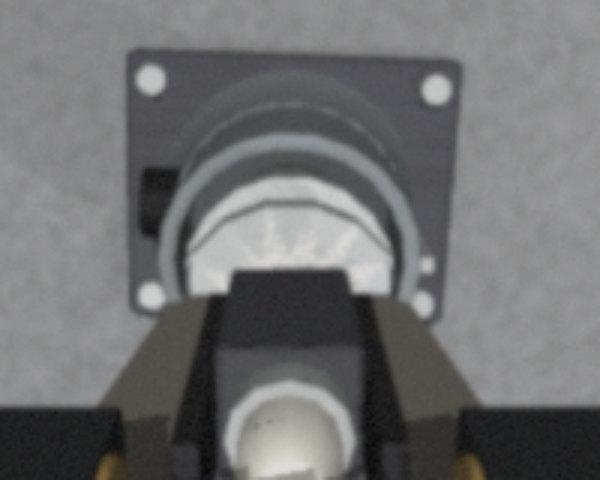

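Call:
play_rows([
  [[0,0,0],[0,0,0.4],2.0],
  [[0,0,0],[0,0,0.4],2.0],
  [[0,0,0],[0,0,0.3],2.0],
  [[0,0,0],[0,0,0.1],2.0],
  [[0,0,0],[0,0,0],2.0],
])

```text
t: 10.45
tool_pos: [0.4951, -0.2199, 0.1351]
tool_rot: [0.994, -0.109, -0.0, -0.0]
ft_force: [-0.9, -0.2, -4.9]
opening: 0.0256
```

Call:
play_rows([
  [[0,0,0],[0,0,0.1],2.0],
  [[0,0,0],[0,0,0.1],2.0],
  [[0,0,0],[0,0,0],2.0],
])

```text
t: 10.7
tool_pos: [0.4953, -0.22, 0.1335]
tool_rot: [0.994, -0.109, -0.0, 0.0]
ft_force: [0.2, -0.4, -4.7]
opening: 0.0256
```

Call:
play_rows([
  [[0,0,0],[0,0,0.1],2.0],
  [[0,0,0],[0,0,0],2.0],
  [[0,0,0],[0,0,0],2.0],
])

```text
t: 10.95
tool_pos: [0.4954, -0.22, 0.1326]
tool_rot: [0.994, -0.109, -0.0, 0.0]
ft_force: [-0.6, 0.0, -6.0]
opening: 0.0254
```

Call:
play_rows([
  [[0,0,0],[0,0,0.1],2.0],
  [[0,0,0],[0,0,0],2.0],
  [[0,0,0],[0,0,0],2.0],
])

```text
t: 11.2
tool_pos: [0.4953, -0.22, 0.1315]
tool_rot: [0.994, -0.109, -0.0, 0.0]
ft_force: [0.3, -0.1, -3.8]
opening: 0.0262
```

Call:
play_rows([
  [[0,0,0],[0,0,0.1],2.0],
  [[0,0,0],[0,0,0],2.0],
  [[0,0,0],[0,0,0],2.0],
])

```text
t: 11.45
tool_pos: [0.4955, -0.2201, 0.1307]
tool_rot: [0.994, -0.109, 0.0, 0.0]
ft_force: [0.6, -0.1, -3.0]
opening: 0.0257
```

```bash
python3 -c "
from h import *
go((.4953,-.2193,.1275),-12.6)
p2,i2,d2=cam('wrist')
save(cv2.resize(i2[130:290,220:420],(600,480)),'s8.png')
"
```

```text
t 11.45 pos [ 0.4955 -0.2201  0.1307] yaw -12.56 tilt 0.02 F [ 0.64 -0.06 -3.04] M [-0.075 -0.116  0.037] op 0.0257
rotvec deg [ 0.01 -0.02  0.04] shift cm(tool now) [-0.04 -0.07  0.32]
```

View pics/s8.png

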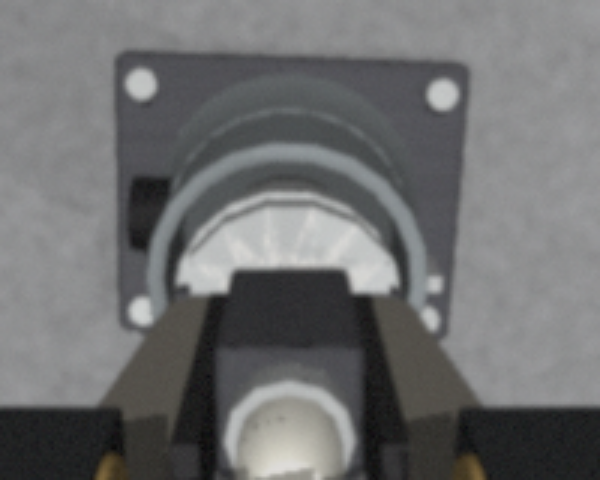

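Call:
play_rows([
  [[0,0,0],[0,0,0.1],2.0],
  [[0,0,0],[0,0,0],2.0],
  [[0,0,0],[0,0,0],2.0],
])

```text
t: 11.75
tool_pos: [0.4956, -0.2201, 0.1299]
tool_rot: [0.994, -0.109, 0.0, 0.0]
ft_force: [0.3, -0.4, -0.8]
opening: 0.0257
```

Call:
play_rows([
  [[0,0,0],[0,0,0.1],2.0],
  [[0,0,0],[0,0,0],2.0],
  [[0,0,0],[0,0,0],2.0],
])

```text
t: 12.0
tool_pos: [0.4958, -0.2201, 0.1287]
tool_rot: [0.994, -0.109, 0.0, 0.0]
ft_force: [0.4, -0.9, -0.3]
opening: 0.0255
```

```bash
python3 -c "
from h import *
go((.4953,-.2193,.1275),-12.6)
"
```

```text
t 12.0 pos [ 0.4958 -0.2201  0.1287] yaw -12.56 tilt 0.05 F [ 0.39 -0.86 -0.31] M [-0.14  -0.176 -0.021] op 0.0255
rotvec deg [ 0.01 -0.05  0.04] shift cm(tool now) [-0.06 -0.07  0.12]
```

Call:
play_rows([
  [[0,0,0],[0,0,0.1],2.0],
  [[0,0,0],[0,0,0],2.0],
  [[0,0,0],[0,0,0],2.0],
])

```text
t: 12.25
tool_pos: [0.4959, -0.2201, 0.1277]
tool_rot: [0.994, -0.109, 0.001, 0.0]
ft_force: [1.6, -0.8, 0.7]
opening: 0.0256
```

Call:
play_rows([
  [[0,0,0],[0,0,0.1],2.0],
  [[0,0,0],[0,0,0],2.0],
  [[0,0,0],[0,0,0],2.0],
])

```text
t: 12.5
tool_pos: [0.4959, -0.2201, 0.1276]
tool_rot: [0.994, -0.109, 0.001, 0.0]
ft_force: [-0.8, 1.0, 8.7]
opening: 0.0254
```

```bash
python3 -c "
from h import *
go((.4953,-.2193,.1275),-12.6)
p2,i2,d2=cam('wrist')
save(cv2.resize(i2[130:290,220:420],(600,480)),'s9.png')
p,im,d=cam('scene');save(cv2.resize(im[90:170,200:300],(600,480),interpolation=cv2.INTER_CUBIC),'s9s.png')
"
```

```text
t 12.5 pos [ 0.4959 -0.2201  0.1276] yaw -12.56 tilt 0.07 F [-0.82  1.01  8.66] M [ 0.044  0.187 -0.067] op 0.0254
rotvec deg [ 0.03 -0.06  0.04] shift cm(tool now) [-0.08 -0.07  0.01]
```

View pics/s9.png

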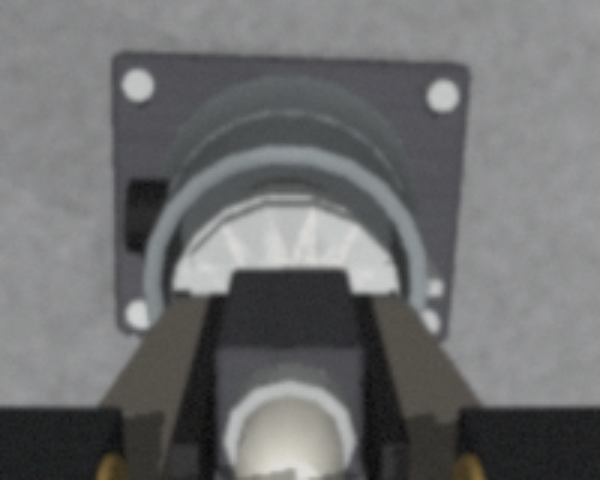

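View pics/s9s.png

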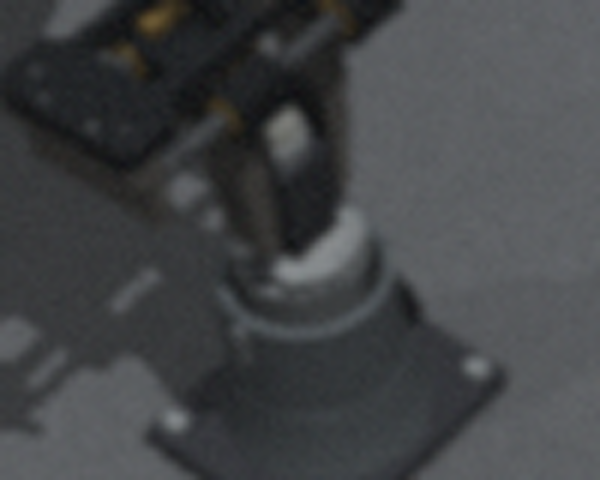

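Call:
play_rows([
  [[0,0,0],[0,0,0.1],2.0],
  [[0,0,0],[0,0,0],2.0],
  [[0,0,0],[0,0,0],2.0],
], newtons=60)

```text
t: 12.85
tool_pos: [0.4959, -0.2201, 0.1276]
tool_rot: [0.994, -0.109, 0.001, 0.001]
ft_force: [-3.8, 2.3, 13.9]
opening: 0.0256
```

Call:
play_rows([
  [[0,0,0],[0,0,0.1],2.0],
  [[0,0,0],[0,0,0],2.0],
  [[0,0,0],[0,0,0],2.0],
])

```text
t: 13.1
tool_pos: [0.496, -0.2201, 0.1275]
tool_rot: [0.994, -0.109, 0.0, 0.001]
ft_force: [-6.9, 2.8, 22.3]
opening: 0.0254
```

```bash
python3 -c "
from h import *
go((.4953,-.2193,.1275),-12.6)
"
```

```text
t 13.1 pos [ 0.496  -0.2201  0.1275] yaw -12.56 tilt 0.1 F [-6.87  2.77 22.34] M [0.489 1.391 0.018] op 0.0254
rotvec deg [ 0.08 -0.07  0.04] shift cm(tool now) [-0.08 -0.07  0.  ]
```

Call:
play_rows([
  [[0,0,0],[0,0,-0.2],2.0],
  [[0,0,0],[0,0,-0.1],2.0],
  [[0,0,0],[0,0,0],2.0],
])

```text
t: 13.35
tool_pos: [0.4958, -0.2201, 0.1277]
tool_rot: [0.994, -0.109, 0.001, 0.0]
ft_force: [0.9, -0.7, 2.2]
opening: 0.0255
```

```bash
python3 -c "
from h import *
go((.4953,-.2193,.1275),-12.6)
"
```

```text
t 13.35 pos [ 0.4958 -0.2201  0.1277] yaw -12.56 tilt 0.06 F [ 0.95 -0.7   2.19] M [-0.184 -0.417  0.001] op 0.0255
rotvec deg [ 0.   -0.06  0.04] shift cm(tool now) [-0.07 -0.07  0.02]
```

Call:
play_rows([
  [[0,0,0],[0,0,-0.05],2.0],
  [[0,0,0],[0,0,0],2.0],
  [[0,0,0],[0,0,0],2.0],
])

```text
t: 13.6
tool_pos: [0.4957, -0.2201, 0.1278]
tool_rot: [0.994, -0.109, 0.0, -0.0]
ft_force: [4.1, -0.9, -2.4]
opening: 0.0257
```

```bash
python3 -c "
from h import *
go((.4953,-.2193,.1275),-12.6)
"
```

```text
t 13.6 pos [ 0.4957 -0.2201  0.1278] yaw -12.56 tilt 0.03 F [ 4.13 -0.89 -2.42] M [-0.346 -0.953  0.063] op 0.0257
rotvec deg [-0.01 -0.03  0.04] shift cm(tool now) [-0.06 -0.07  0.03]
```

Call:
play_rows([
  [[0,0,0],[0,0,-0.1],2.0],
  [[0,0,0],[0,0,0],2.0],
  [[0,0,0],[0,0,0],2.0],
])

```text
t: 13.85
tool_pos: [0.4949, -0.22, 0.1287]
tool_rot: [0.994, -0.109, -0.001, -0.0]
ft_force: [2.3, -1.9, -3.4]
opening: 0.0255
```

```bash
python3 -c "
from h import *
go((.4953,-.2193,.1275),-12.6)
"
```

```text
t 13.85 pos [ 0.4949 -0.22    0.1287] yaw -12.56 tilt 0.07 F [ 2.3  -1.86 -3.36] M [-0.266 -0.605  0.014] op 0.0255
rotvec deg [-0.    0.07  0.04] shift cm(tool now) [ 0.03 -0.08  0.12]
```

```bash
cat > chk.py <<'E'
from h import *
import pickle
def an(w,s=None):
    p,im,d=w
    M=cv2.Rodrigues(np.array(p['rvec']))[0]
    uv,X=cloud(p,d)
    m=(uv[:,0]>285)&(uv[:,0]<348)&(uv[:,1]>190)&(uv[:,1]<222)
    H=np.histogram(X[m,2],np.arange(.05,.25,.002)); k=H[0]>25
    print([(round(a,3),n) for a,n in zip(H[1][:-1][k],H[0][k])])
    c=-M.T@np.array(p['tvec']); print('cam z',c[2])
    z=X[m,2]; return z
E
python3 - <<'E'
from chk import *
an(pickle.load(open('w4.pkl','rb')))
w=cam('wrist'); pickle.dump(w,open('w10.pkl','wb')); an(w)
save(cv2.resize(w[1][130:290,220:420],(800,600),interpolation=cv2.INTER_CUBIC),'s10.png')
print(manip.sense()['t'])
E
```

```text
[(np.float64(0.058), np.int64(266)), (np.float64(0.06), np.int64(164)), (np.float64(0.196), np.int64(37)), (np.float64(0.198), np.int64(47)), (np.float64(0.2), np.int64(86)), (np.float64(0.202), np.int64(965)), (np.float64(0.204), np.int64(81)), (np.float64(0.206), np.int64(38)), (np.float64(0.208), np.int64(39))]
cam z 0.3827029981691537
[(np.float64(0.096), np.int64(32)), (np.float64(0.106), np.int64(31)), (np.float64(0.108), np.int64(102)), (np.float64(0.11), np.int64(32)), (np.float64(0.112), np.int64(39)), (np.float64(0.114), np.int64(45)), (np.float64(0.116), np.int64(70)), (np.float64(0.118), np.int64(967)), (np.float64(0.12), np.int64(95)), (np.float64(0.122), np.int64(41)), (np.float64(0.124), np.int64(35)), (np.float64(0.126), np.int64(29))]
cam z 0.298808691787914
13.9
```

View pics/s10.png

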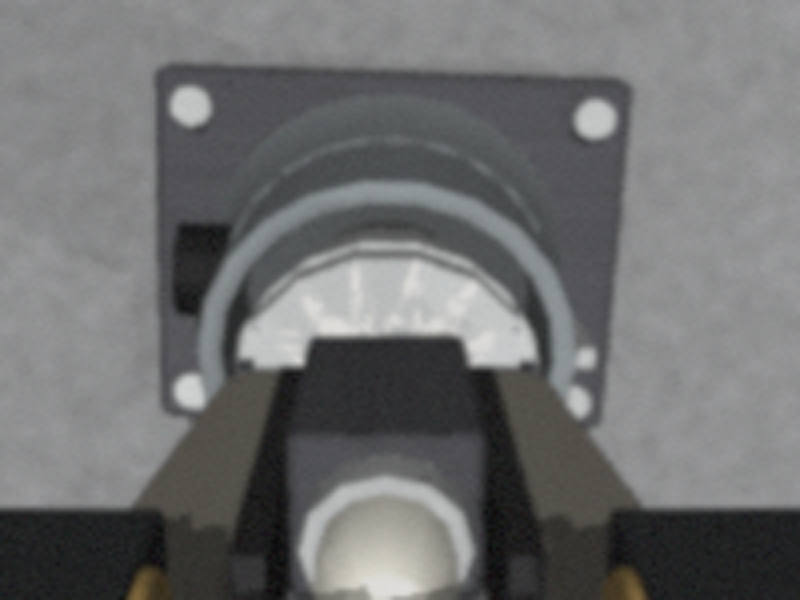

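Call:
play_rows([
  [[0,0,0],[0,0,-0.1],2.0],
  [[0,0,0],[0.15,-0.07,0],2.0],
  [[0,0,0],[0,0,0],2.0],
  [[0,0,0],[0,0,0],2.0],
])

```text
t: 14.23
tool_pos: [0.4955, -0.2198, 0.1297]
tool_rot: [0.994, -0.11, -0.002, 0.0]
ft_force: [-2.4, -1.0, -1.2]
opening: 0.0256
```

```bash
python3 -c "
from h import *
go((.4953,-.2193,.1275),-12.6)
"
```

```text
t 14.2333 pos [ 0.4955 -0.2198  0.1297] yaw -12.58 tilt 0.19 F [-2.38 -1.04 -1.2 ] M [-0.381  0.866  0.009] op 0.0256
rotvec deg [0.03 0.18 0.02] shift cm(tool now) [-0.03 -0.04  0.22]
```

Call:
play_rows([
  [[0,0,0],[0,0,0.1],2.0],
  [[0,0,0],[0,0,0],2.0],
  [[0,0,0],[0,0,0],2.0],
])

```text
t: 14.48
tool_pos: [0.4963, -0.2198, 0.1287]
tool_rot: [0.994, -0.109, -0.001, 0.0]
ft_force: [-3.6, -1.5, -3.1]
opening: 0.026
```

```bash
python3 -c "
from h import *
go((.4953,-.2193,.1275),-12.6)
"
```

```text
t 14.4833 pos [ 0.4963 -0.2198  0.1287] yaw -12.57 tilt 0.08 F [-3.61 -1.47 -3.15] M [-0.476  0.772 -0.012] op 0.026
rotvec deg [0.01 0.07 0.03] shift cm(tool now) [-0.11 -0.03  0.12]
```

Call:
play_rows([
  [[0,0,0],[0,0,0.1],2.0],
  [[0,0,0],[0,0,0],2.0],
  [[0,0,0],[0,0,0],2.0],
])

```text
t: 14.73
tool_pos: [0.4964, -0.2199, 0.1285]
tool_rot: [0.994, -0.109, -0.001, 0.0]
ft_force: [-5.4, -0.4, 3.2]
opening: 0.0258
```

```bash
python3 -c "
from h import *
go((.4953,-.2193,.1275),-12.6)
"
```

```text
t 14.7333 pos [ 0.4964 -0.2199  0.1285] yaw -12.57 tilt 0.08 F [-5.43 -0.41  3.2 ] M [-0.351  1.44  -0.05 ] op 0.0258
rotvec deg [0.04 0.07 0.03] shift cm(tool now) [-0.12 -0.03  0.1 ]
```

Call:
play_rows([
  [[0,0,0],[0,0,-0.2],2.0],
  [[0,0,0],[-0.08,0.02,0],2.0],
  [[0,0,0],[0,0,0],2.0],
  [[0,0,0],[0,0,0],2.0],
])

```text
t: 15.07
tool_pos: [0.4965, -0.2199, 0.1302]
tool_rot: [0.994, -0.109, 0.0, 0.0]
ft_force: [-1.4, -0.7, -1.2]
opening: 0.0256
```

```bash
python3 -c "
from h import *
go((.4953,-.2193,.1275),-12.6)
"
```

```text
t 15.0667 pos [ 0.4965 -0.2199  0.1302] yaw -12.56 tilt 0.04 F [-1.36 -0.7  -1.25] M [-0.573  0.599 -0.013] op 0.0256
rotvec deg [ 0.01 -0.04  0.04] shift cm(tool now) [-0.13 -0.03  0.27]
```

Call:
play_rows([
  [[0,0,0],[0,0,0.1],2.0],
  [[0,0,0],[0,0,0.1],2.0],
  [[0,0,0],[0,0,0],2.0],
  [[0,0,0],[0,0,0],2.0],
])

```text
t: 15.4
tool_pos: [0.4963, -0.22, 0.1287]
tool_rot: [0.994, -0.109, 0.0, 0.0]
ft_force: [-4.5, -2.8, 4.2]
opening: 0.0253
```

```bash
python3 -c "
from h import *
go((.4953,-.2193,.1275),-12.6)
"
```

```text
t 15.4 pos [ 0.4963 -0.22    0.1287] yaw -12.56 tilt 0.04 F [-4.49 -2.78  4.16] M [-0.551  1.107 -0.096] op 0.0253
rotvec deg [ 0.04 -0.03  0.04] shift cm(tool now) [-0.12 -0.04  0.12]
```

Call:
play_rows([
  [[0,0,0],[0,0,0.1],2.0],
  [[0,0,0],[0,0,0],2.0],
  [[0,0,0],[0,0,0],2.0],
])

```text
t: 15.65
tool_pos: [0.4962, -0.2199, 0.1277]
tool_rot: [0.994, -0.109, 0.0, 0.0]
ft_force: [-5.5, -1.7, 6.1]
opening: 0.0255
```

```bash
python3 -c "
from h import *
go((.4953,-.2193,.1275),-12.6)
"
```

```text
t 15.65 pos [ 0.4962 -0.2199  0.1277] yaw -12.57 tilt 0.03 F [-5.48 -1.67  6.13] M [-0.489  1.27  -0.023] op 0.0255
rotvec deg [ 0.03 -0.01  0.03] shift cm(tool now) [-0.1  -0.04  0.02]
```

Call:
play_rows([
  [[0,0,0],[0,0,-0.1],2.0],
  [[0,0,0],[-0.07,0.03,0],2.0],
  [[0,0,0],[0,0,0],2.0],
  [[0,0,0],[0,0,0],2.0],
])

```text
t: 15.98
tool_pos: [0.496, -0.2197, 0.1278]
tool_rot: [0.994, -0.109, 0.001, -0.0]
ft_force: [0.3, -1.8, -5.3]
opening: 0.0251
```

```bash
python3 -c "
from h import *
go((.4953,-.2193,.1275),-12.6)
"
```

```text
t 15.9833 pos [ 0.496  -0.2197  0.1278] yaw -12.55 tilt 0.07 F [ 0.31 -1.77 -5.27] M [-0.621 -0.242 -0.009] op 0.0251
rotvec deg [-0.03 -0.07  0.05] shift cm(tool now) [-0.08 -0.02  0.03]
```

Call:
play_rows([
  [[0,0,0],[0,0,0.1],2.0],
  [[0,0,0],[0,0,0.1],2.0],
  [[0,0,0],[0,0,0],2.0],
  [[0,0,0],[0,0,0],2.0],
])

```text
t: 16.32
tool_pos: [0.4961, -0.2197, 0.1276]
tool_rot: [0.994, -0.109, 0.001, 0.0]
ft_force: [-4.0, -0.5, 8.7]
opening: 0.0256
```

```bash
python3 -c "
from h import *
go((.4953,-.2193,.1275),-12.6)
"
```

```text
t 16.3167 pos [ 0.4961 -0.2197  0.1276] yaw -12.54 tilt 0.07 F [-3.97 -0.46  8.68] M [-0.2    0.974  0.037] op 0.0256
rotvec deg [ 0.02 -0.06  0.06] shift cm(tool now) [-0.09 -0.02  0.01]
```

Call:
play_rows([
  [[0,0,0],[0,0,0.1],2.0],
  [[0,0,0],[0,0,0.1],2.0],
  [[0,0,0],[0,0,0],2.0],
  [[0,0,0],[0,0,0],2.0],
])

```text
t: 16.65
tool_pos: [0.4961, -0.2197, 0.1275]
tool_rot: [0.994, -0.109, 0.001, 0.001]
ft_force: [-8.5, 2.0, 24.6]
opening: 0.0259
```

```bash
python3 -c "
from h import *
go((.4953,-.2193,.1275),-12.6)
"
```

```text
t 16.65 pos [ 0.4961 -0.2197  0.1275] yaw -12.55 tilt 0.11 F [-8.49  1.96 24.65] M [2.80e-01 2.18e+00 2.00e-03] op 0.0259
rotvec deg [ 0.08 -0.07  0.05] shift cm(tool now) [-0.09 -0.02  0.  ]
```

Call:
play_rows([
  [[0,0,0],[0,0,-0.2],2.0],
  [[0,0,0],[0,0,-0.12],2.0],
  [[0,0,0],[0,0,0],2.0],
  [[0,0,0],[0,0,0],2.0],
])

```text
t: 16.98
tool_pos: [0.496, -0.2197, 0.1277]
tool_rot: [0.994, -0.109, 0.0, -0.0]
ft_force: [-1.0, -0.0, 4.3]
opening: 0.0257
```

Call:
play_rows([
  [[0,0,0],[0,0,0],3.2],
  [[0,0,0],[0,0,0],3.8],
  [[0,0,0],[0,0,0],5.0],
  [[0,0,0],[0,0,0],6.0],
  [[0,0,0],[0,0,0],7.0],
  [[0,0,0],[0,0,0],7.0],
  [[0,0,0],[0,0,0],7.0],
  [[0,0,0],[0,0,0],7.0],
])

```text
t: 17.65
tool_pos: [0.4954, -0.2198, 0.1272]
tool_rot: [0.994, -0.109, -0.0, -0.0]
ft_force: [-0.3, -1.4, 0.5]
opening: 0.07
```

```bash
python3 - <<'E'
from chk import *
go((.4953,-.2193,.1275),-12.6)
w=cam('wrist'); pickle.dump(w,open('w11.pkl','wb')); an(w)
save(cv2.resize(w[1][130:290,220:420],(800,600),interpolation=cv2.INTER_CUBIC),'s11.png')
E
```

```text
t 17.65 pos [ 0.4954 -0.2198  0.1272] yaw -12.56 tilt 0.0 F [-0.33 -1.36  0.51] M [-0.045 -0.067 -0.01 ] op 0.07
rotvec deg [-0.    0.    0.04] shift cm(tool now) [-0.02 -0.05 -0.03]
[(np.float64(0.094), np.int64(40)), (np.float64(0.096), np.int64(27)), (np.float64(0.108), np.int64(67)), (np.float64(0.11), np.int64(38)), (np.float64(0.112), np.int64(44)), (np.float64(0.114), np.int64(44)), (np.float64(0.116), np.int64(450)), (np.float64(0.118), np.int64(666)), (np.float64(0.12), np.int64(33)), (np.float64(0.122), np.int64(32)), (np.float64(0.124), np.int64(44))]
cam z 0.297334835804968
```

View pics/s11.png

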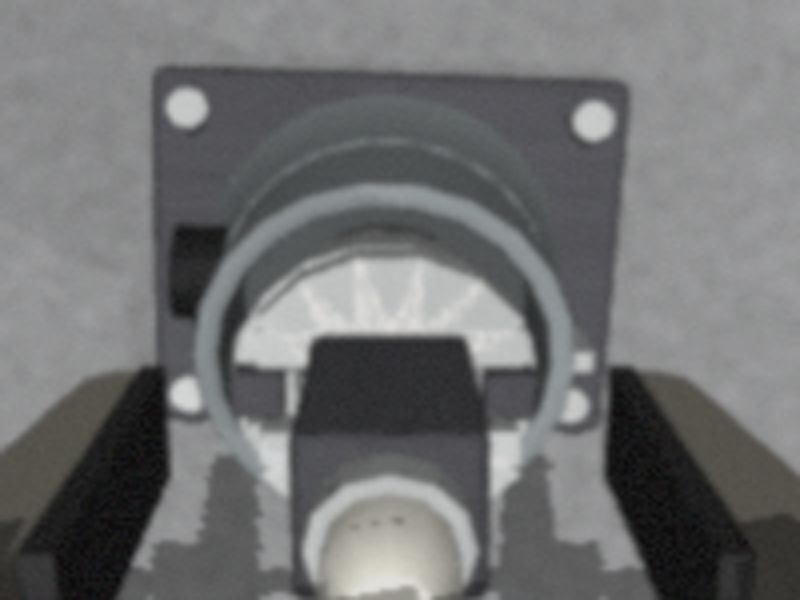

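Call:
play_rows([
  [[0,0,0],[0,0,-0.5],7.0],
  [[0,0,0],[0,0,-1.0],7.0],
  [[0,0,0],[0,0,-2.0],7.0],
  [[0,0,0],[0,0,-2.0],7.0],
  [[0,0,0],[0,0,-2.0],7.0],
  [[0,0,0],[0,0,-2.0],7.0],
  [[0,0,0],[0,0,-2.0],7.0],
  [[0,0,0],[0,0,-1.0],7.0],
  [[0,0,0],[0,0,0],7.0],
  [[0,0,0],[0,0,0],7.0],
])

```text
t: 18.53
tool_pos: [0.4954, -0.2199, 0.2526]
tool_rot: [0.994, -0.109, 0.0, 0.0]
ft_force: [-0.3, -0.4, -0.4]
opening: 0.0696
```

```bash
python3 - <<'E'
from chk import *
go((.4953,-.2193,.1275),-12.6)
w=cam('wrist'); pickle.dump(w,open('w12.pkl','wb')); p,im,d=w
uv,X=cloud(p,d); r=np.hypot(X[:,0]-.4957,X[:,1]+.2197)
m=(r<.025)&(X[:,2]>.113)&(X[:,2]<.122); P=X[m]
A=np.c_[P[:,:2]-[.4957,-.2197],np.ones(len(P))]; c,res,_,_=np.linalg.lstsq(A,P[:,2],rcond=None)
print('flange plane slopes deg',np.degrees(c[:2]),'z',c[2],len(P),'rms',np.std(P[:,2]-A@c))
t=X[(r<.03)&(X[:,2]>.17)]; print('top',t[:,2].max(),t[t[:,2]>.175].mean(0))
save(rectify(p,im,(.4957,-.2197),.118,half=.06,n=600),'s12.png')
s=cam('scene'); save(cv2.resize(s[1][90:170,200:300],(600,480),interpolation=cv2.INTER_CUBIC),'s12s.png')
save(cam('top')[1],'top12.png')
E
```

```text
t 18.5333 pos [ 0.4954 -0.2199  0.2526] yaw -12.57 tilt 0.05 F [-0.32 -0.41 -0.37] M [-0.021 -0.063 -0.016] op 0.0696
rotvec deg [ 0.03 -0.05  0.03] shift cm(tool now) [-0.03 -0.06 12.51]
flange plane slopes deg [0.12858117 1.91118276] z 0.11732310084675854 664 rms 0.001295494040487572
top 0.38317327576081955 [ 0.50074018 -0.1983253   0.36610602]
```

View pics/s12.png

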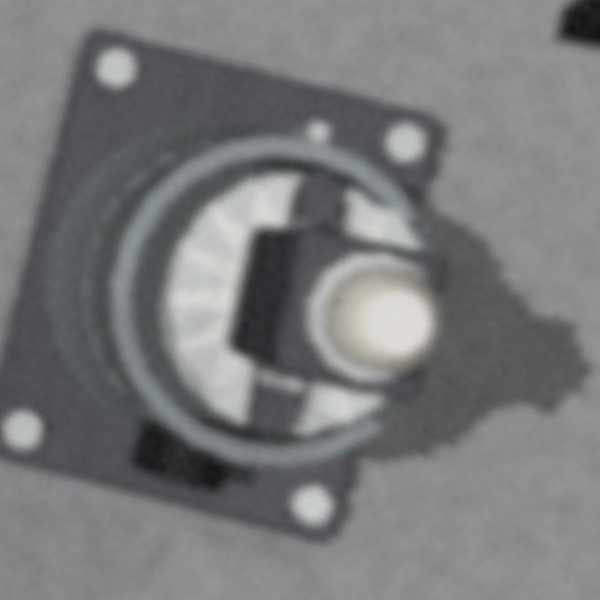

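View pics/s12s.png

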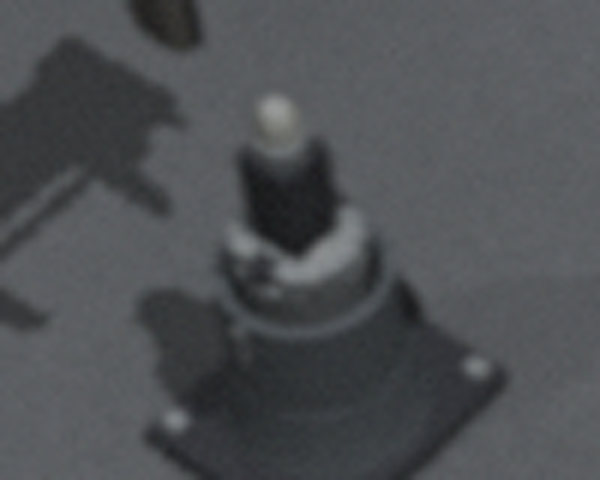

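View pics/top12.png

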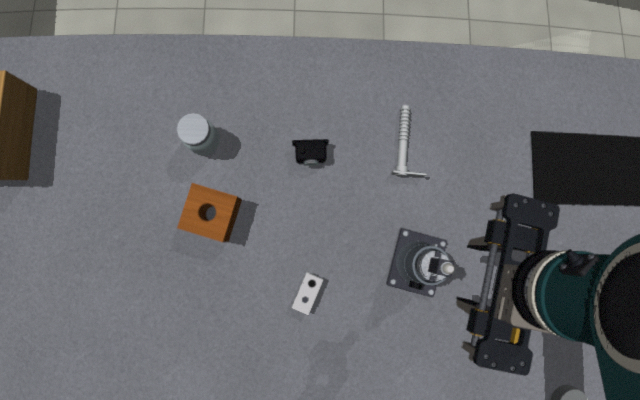

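```bash
python3 - <<'E'
from chk import *
def fit(w,c0,lo,hi,rmin,rmax):
    p,im,d=w; uv,X=cloud(p,d); g=im[uv[:,1],uv[:,0]].mean(1); r=np.hypot(X[:,0]-c0[0],X[:,1]-c0[1])
    m=(r<rmax)&(r>rmin)&(X[:,2]>lo)&(X[:,2]<hi)&(g>130); P=X[m]
    for k in range(5):
        A=np.c_[P[:,:2]-c0,np.ones(len(P))]; c=np.linalg.lstsq(A,P[:,2],rcond=None)[0]; e=P[:,2]-A@c
        P=P[abs(e)<max(2*e.std(),.0004)]
    print('slopes deg',np.degrees(c[:2]).round(2),'z',c[2].round(5),len(P),e.std().round(5))
    t=X[(r<.03)&(X[:,2]>lo+.05)&(X[:,2]<hi+.075)]; print(' top', np.percentile(t[:,2],[90,98,100]))
fit(pickle.load(open('w2.pkl','rb')),(.5868,.1934),.064,.072,.013,.0255)
fit(pickle.load(open('w1.pkl','rb')),(.495,-.2195),.105,.113,.016,.0265)
for f in ['w11.pkl','w12.pkl']: fit(pickle.load(open(f,'rb')),(.4955,-.2197),.112,.124,.013,.0255)
E
```

```text
slopes deg [-0.08 -0.39] z 0.0679 364 0.00061
 top [0.13598144 0.13662791 0.13793601]
slopes deg [-0.13  0.07] z 0.10978 946 0.00057Traceback (most recent call last):
  File "<stdin>", line 11, in <module>
  File "<stdin>", line 9, in fit
    return _quantile_unchecked(
        a, q, axis, out, overwrite_input, method, keepdims, weights)
    return _ureduce(a,
                    func=_quantile_ureduce_func,
    ...<5 lines>...
                    overwrite_input=overwrite_input,
                    method=method)
    r = func(a, **kwargs)
    result = _quantile(arr,
                       quantiles=q,
    ...<2 lines>...
                       out=out,
                       weights=wgt)
    slices_having_nans = np.isnan(arr[-1, ...])
                                  ~~~^^^^^^^^^
IndexError: index -1 is out of bounds for axis 0 with size 0
```

```bash
cat > fit.py <<'E'
from chk import *
def fit(w,c0,lo,hi,rmin,rmax):
    p,im,d=w; uv,X=cloud(p,d); g=im[uv[:,1],uv[:,0]].mean(1); r=np.hypot(X[:,0]-c0[0],X[:,1]-c0[1])
    m=(r<rmax)&(r>rmin)&(X[:,2]>lo)&(X[:,2]<hi)&(g>130); P=X[m]
    for k in range(5):
        A=np.c_[P[:,:2]-c0,np.ones(len(P))]; c=np.linalg.lstsq(A,P[:,2],rcond=None)[0]; e=P[:,2]-A@c
        P=P[abs(e)<max(2*e.std(),.0004)]
    print('slopes deg',np.degrees(c[:2]).round(2),'z',c[2].round(5),len(P),e.std().round(5))
    t=X[(r<.03)&(X[:,2]>lo+.05)&(X[:,2]<hi+.075)]
    if len(t): print(' top', np.percentile(t[:,2],[90,98,100]))
E
python3 - <<'E'
from fit import *
for f in ['w10.pkl','w11.pkl','w12.pkl']: fit(pickle.load(open(f,'rb')),(.4955,-.2197),.112,.124,.013,.0255)
E
```

```text
slopes deg [-0.03  0.38] z 0.11903 1057 0.0005
 top [0.19160545 0.19660991 0.19897844]
slopes deg [-0.03  0.12] z 0.11812 1190 0.00049
 top [0.18532942 0.18656476 0.18764073]
slopes deg [0.04 0.03] z 0.11807 478 0.00055
 top [0.18587584 0.18676366 0.18779798]
```

```bash
python3 -c "
from h import *
s=manip.sense(); print(s['t'],s['ft_force']); print(manip.close_job())"
```

```text
18.6833 [1.28764507 0.95280611 0.92304541]
the job is handed in; nothing more can be done
None
```

The arbor is seated fully home in the spindle with both dogs in the flange slots. I let go, backed off above it and handed the job in at 18.7 s of the 56 s allowed.

- **Finding the dogs:** I did not feel for them by turning. The pictures already showed the dog line at about -12.6°, so I turned the arbor to that angle. It then went straight in, in 1 mm steps, with no sign of resistance at the dog tops.
- **Pressing home:** It stopped hard at the same height on two separate presses. The most push was about 29 N between arbor and spindle, well under the 80 N limit.
- **Last checks:** The flange rose 50.2 mm from the stand and its top 49.9 mm, against 50 mm expected. The flange top lies at 118.1 mm and is flat to within 0.1°. The last picture shows the dogs in the slots, the stand empty and the other gear where it was.
- **What disagreed:**
  - After the first press, a light tug lifted the arbor about 1 mm, with less retention than the catch description suggests.
  - I re-centred and pressed it home again. It then stayed down through a small lift, but I did not do a full tug test after that.
  - The scene camera put the spindle about 3 mm from the other two cameras, so I used those two instead.

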